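# Press a freshly glued needle box in the ratchet clamp

## Robot

A 6-joint arm with a two-finger parallel gripper is mounted at the origin on the work surface. World frame = base frame: x ahead of the robot, y to its left, z up, the work surface at z = 0. Lengths are in mm, angles in rad, forces in N, time in s.
With the tool pointing down it reaches from about 350 to 875 mm from the base axis. Payload 4.2 kg.
Tool frame: the origin (TCP) lies midway between the tips of the shut fingers; the grasp point (between the pads) lies 19 mm behind it (arm.hold_point_z is the distance from the TCP to the grasp point, in mm); z points along the fingers, y is the line along which they close (so a half turn about z gives the same grasp; the last joint's range is limited). The gripper opens to 85 mm and grips with 20 to 120 N. Pads are 22 mm wide; open, the fingers measure 114 mm over their backs; the gripper's body (76 mm by 85 mm) begins 54 mm behind the grasp point. The pads swing forward as they close: fully open they stand 13 mm farther back than shut.
Start: joints at [-0.85, 0.385, 0.008, 0, -1.194, -0.259], TCP at [278.486, -559.504, 231.312] pointing down, gripper open.
Joint ranges: [-3.14, 3.14], [-1.21, 2.06], [-1.07, 1.41], [-3.16, 2.05], [-2.99, -0.16], [-3.1, 3.1]. Speed limits (rad/s): [2.79, 2.79, 3.14, 3.14, 3.14, 3.14].

## Interface

Orientations are given as a unit quaternion [x, y, z, w].
In Python, from bench import arm, vision gives the robot as it stands. The module is installed in compiled form; this text tells all that it offers.
- The arm moves only by the tool servo_tool, never from a script. Its argument "plan" is a list of rows, each a list of 7 numbers: the shift along the world's x, y, z each as a share of 300 mm, from -1 to 1, then the turn, a rotation vector about the world's x, y, z each as a share of 2 rad, from -1 to 1, then the opening, from 0 (shut) to 1 (fully open). A call has 1 to 20 rows; each row shifts and turns the commanded pose from where the row before left it; what a row does not reach is not made up. A row lasts 1/8 s, in which the tool goes at most 62.5 mm and 10.7 degrees, less where a joint would pass 70% of its speed; a pose out of reach is approached as far as the arm can. A call with a number of a shift or a turn outside -1 to 1 is refused whole. A call with a gripper value outside its range is refused whole. The fingers move at their own pace and stop on an object; the grip force is fixed at half the most. Time passes only in rows, so rows that do not move let the fingers close. It gives the time, the measured TCP pose, the force, the opening and the grip force at its end, in the units of the state.
- arm.read_state(): the state, without advancing time (a new reading comes with each control period).
- vision.get_image(name): name is "scene" or "top"; returns a dict with "image" (420x560x3 uint8, red, green, blue), "z_map" (420x560 float32, mm along the optical axis (not along the pixel's ray), 0 where there is no reading), "K" (3x3 intrinsics, pixels), "D" ([k1, k2, p1, p2, k3] as OpenCV has them; the pictures are not rectified), "world_to_cam" (4x4, takes a point from world to camera coordinates). Camera axes: x right, y down, z forward; pixel columns grow to the right and rows downward; lengths in mm; the calibration is good to about 2 mm. A picture is of the moment at which its call begins.
- arm.job_done(): hands the job in; it is judged then, once.
The state is a dict: "clock": time; "joints": joint angles; "joint_vel": joint speeds; "joint_efforts": joint torques, N m; "position": TCP position; "ee_rot": TCP orientation; "contact_force": force on the tool from outside, world axes, zero at the start; "wrist_torque": the same for the moment, N m; "gripper_width": finger opening in mm; "grasp_force": force on a finger pad.
Only numpy, scipy, OpenCV 4.12 (cv2) and the standard library are available. Lean on these libraries where they do the work, as an engineer would, in place of code of your own. Each camera call takes 0.05 s, during which the arm holds its last target. There are 200 camera calls.

## Task

Stand the little needle box on the clamp's wooden bed, up against the orange fixed jaw with its two dark glued end panels facing the jaws, and let go of it. Then pump the blue trigger until the clamp's red spring pad presses the box and is itself pushed in by about 5 mm (of its 12 mm; pushed in nearly all the way, it crushes the box), moving the jaw only by the trigger and leaving the spool, pin jar and scissors alone. Finish while still holding the trigger pulled in, so the box stays under that pressure.

Things in the scene. Friction and masses are not known exactly. Their poses are not given: they have to be found in the camera images.
- clamp: one-hand ratchet clamp (caulking-gun style) screwed to the bench, lying flat. Origin: centre of the underside of its wooden bed, 90 (x) x 380 (y) x 12 thick. It presses along its +y; handle and trigger stick out to its -x (towards the robot). Orange fixed jaw 60 wide, y=160..180, top at z=77 mm. Steel rod along y at x=0, z=38, its rear knob reaching y=-210 (pusher at 0)
- head_top (a point): top of the orange ratchet head, at clamp (0,-75,74) mm; the head spans x=-30..30, y=-110..-40 from the bed up
- handle_mid (a point): middle of the black fixed handle, at clamp (-105,-107,40) mm: a bar 14 thick, 34 tall (z=23..57), from clamp (-28,-88) to (-148,-118). The trigger is on its +y side; below both lies only the bench
- fixed_jaw_face (a point): middle of the fixed jaw's pressing face (faces the clamp's -y), at clamp (0,160,37) mm
- bed_spot (a point): point on top of the bed where the underside centre of the needle box belongs when it touches the fixed jaw, at clamp (0,130,12) mm
- needle_box: small plywood box, 45 (x) x 60 (y) x 50 tall (z), 100 to 200 g, standing on the bench; origin: centre of its underside. Dark glued end panels are its two y faces; plain plywood sides are its x faces (grip these, 45 apart); brass dot on top. Either y end may face the fixed jaw
- trigger (a joint): blue trigger on a vertical pin at clamp (-35,-55): a straight paddle 105 long, 12 thick, z=23..57, along the clamp's -x when out. 0 = out, 0.40 rad = fully in (tip moved to -y, towards the handle). A spring returns it (4 to 6 N at trigger_push; pumping takes 8 to 15 N). Squeeze it against the handle (65 mm over both at trigger_push) or push it from its +y side
- trigger_push (a point): point on the trigger's outer (+y) face, 70 from the pivot pin, mid height (z=40); moves with the trigger; at clamp (-105,-49,40) mm when out
- pusher (a joint): travel of the rod and its pusher plate, 0 to 0.07 m along the clamp's +y, starts at 0 to 0.022. Pulling the trigger in drives it 35 mm per rad, 14 mm at most; the pawl catches 7 mm teeth, so the first part of a pull (up to 0.22 rad) is idle and a full pump gains 7 mm or more. When the trigger is let out the rod stays, by 8 N of drag; the trigger cannot reverse it
- pad (a joint): how far the red spring pad is pushed in towards the pusher plate: 0 = free, 0.012 m = bottomed. Spring 1.5 N per mm, so 5 mm is 7.5 N
- pad_face (a point): middle of the red pad's pressing face (42 x 42, faces the clamp's +y), on the rod's axis at z=38; at clamp y = 62 + pusher - pad (mm)
- thread_spool: blue thread spool with white flanges, 40 dia x 50 tall, standing; bystander; origin at the underside
- pin_tin: clear round pin jar with red lid, 56 dia x 45 tall, standing; bystander; origin at the underside
- scissors: white-handled scissors lying flat, 190 long, 10 high, 82 wide over the finger rings; origin at the pivot, blades along +x; bystander; origin at the underside

How it is judged:
By the outcome, as a careful person would: the job done as asked, in the order asked, and still so for the second after the job is handed in, while the arm keeps its last pose, push and grip.
It also fails if it takes over 64 s, if anything falls off the work surface, if the arm or the gripper's body presses on something with over 40 N, if the wrist force passes 120 N, or if a joint passes its speed limit or range.

## Working session

There is one attempt and no reset: what is moved stays moved. The work goes in short steps, Python scripts to look and compute and a tool call to move; the robot and the scene stay as the last step left them, time stands still between calls to the robot, and variables do not carry over. Pictures are saved under pics/ and viewed, at most 10 in all, crops included, and the job is handed in when it is done.

Besides the shell and the picture viewer there is one more tool, called after ">>>" in YAML: its name, and indented under it one key for each argument. servo_tool: Moves the arm, as the interface text tells. Its arguments: {"type":"object","properties":{"plan":{"type":"array"}},"required":["plan"]}

```bash
mkdir -p pics; cat > h.py <<'E'
import numpy as np, cv2
from bench import arm, vision
def save(name,fn):
    d=vision.get_image(name); cv2.imwrite(fn,d["image"][:,:,::-1]); np.savez(fn[:-4]+'.npz',**{k:np.array(v) for k,v in d.items()}); return d
def cloud(d):
    h,w=d["z_map"].shape; u,v=np.meshgrid(np.arange(w),np.arange(h))
    p=cv2.undistortPoints(np.stack([u,v],-1).reshape(-1,1,2).astype(np.float64),np.array(d["K"],float),np.array(d["D"],float)).reshape(h,w,2)
    z=d["z_map"].astype(float); P=np.dstack([p[...,0]*z,p[...,1]*z,z])
    T=np.linalg.inv(np.array(d["world_to_cam"])); P=P@T[:3,:3].T+T[:3,3]; P[z==0]=np.nan
    return P
E
python3 - <<'E'
from h import *
for n in("scene","top"):
    d=save(n,f"pics/{n}0.png"); print(n,np.round(d["world_to_cam"],3).tolist(),d["K"][0][0])
a=cv2.imread("pics/scene0.png");b=cv2.imread("pics/top0.png")
print(arm.read_state())
E
```

```text
scene [[-0.458, 0.889, 0.001, 236.255], [0.583, 0.301, -0.755, -251.647], [-0.671, -0.345, -0.656, 1643.364], [0.0, 0.0, 0.0, 1.0]] 545.9098026273044
top [[-0.007, -1.0, 0.002, 22.968], [-0.99, 0.007, -0.142, 554.314], [0.142, -0.003, -0.99, 1457.358], [0.0, 0.0, 0.0, 1.0]] 518.106336878243
{'clock': 0.1, 'joints': array([-8.50426747e-01,  3.85477956e-01,  6.75295135e-03, -4.18737160e-04,
       -1.19401356e+00, -2.58607031e-01]), 'joint_vel': array([-0.00075487, -0.00177838,  0.00329398,  0.00117164,  0.00098035,
        0.00055747]), 'joint_efforts': array([-5.81674994e-04, -3.93320560e+01,  1.88929403e+01,  4.19795573e+00,
       -2.56148713e-03, -1.78632948e-06]), 'position': array([ 278.23270919, -559.06347627,  230.33068913]), 'ee_rot': array([-2.28760216e-01,  9.73482297e-01,  9.48582418e-04, -2.84839689e-04]), 'contact_force': array([ 1.68374654, -0.71017012, -0.09767656]), 'wrist_torque': array([-0.01023793,  0.03285572,  0.02192455]), 'grasp_force': 0.0, 'gripper_width': 84.99539604462719}
```

View pics/scene0.png

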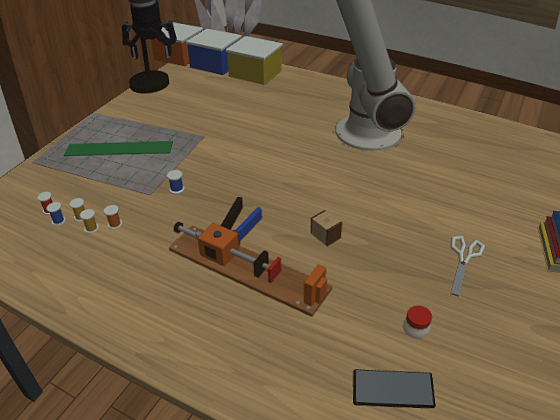

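View pics/top0.png

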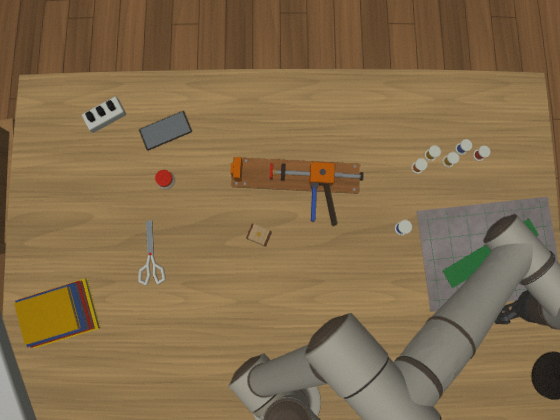

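The scene view shows the clamp at about (250,255) with its fixed jaw at (316,285) and the box at (326,228). The top view shows the jaw at (236,168), the head at (322,172), the box at (259,234), and the trigger tip at (313,219). The clamp's +y runs along world +y (left in the top view).

```bash
python3 - <<'E'
from h import *
for n,box in(("top",(240,215,280,255)),("scene",(300,200,350,250))):
    d=dict(np.load(f"pics/{n}0.npz")); P=cloud(d); im=d["image"].astype(int)
    hsv=cv2.cvtColor(d["image"],cv2.COLOR_RGB2HSV)
    x0,y0,x1,y1=box; Q=P[y0:y1,x0:x1].reshape(-1,3)
    t=Q[(Q[:,2]>40)&(Q[:,2]<60)]; t=t[np.isfinite(t).all(1)]
    top=t[abs(t[:,2]-np.nanmedian(t[:,2]))<4]
    r=cv2.minAreaRect(top[:,:2].astype(np.float32)); print(n,"box top z",np.median(top[:,2]),r,len(top), "bench z",np.nanmedian(Q[Q[:,2]<15][:,2]))
    m=np.isfinite(P).all(2)&(P[...,0]>350)&(P[...,0]<800)&(abs(P[...,1])<450)
    H,S,V=hsv[...,0],hsv[...,1],hsv[...,2]
    for nm,c in(("orange",(H>=7)&(H<=14)&(S>200)&(V>120)),("red",((H<4)|(H>176))&(S>180)&(V>90)),("blue",(H>105)&(H<125)&(S>150)),):
        k=(m&c&(P[...,2]>8)).astype(np.uint8); nn,l,st,ce=cv2.connectedComponentsWithStats(k)
        for i in range(1,nn):
            if st[i,4]>25:
                q=P[l==i]; zt=np.percentile(q[:,2],95); q2=q[q[:,2]>zt-5]
                r=cv2.minAreaRect(q2[:,:2].astype(np.float32))
                print(n,nm,st[i,4],ce[i].round(),"ztop",zt.round(1),"rect",np.round(r[0],1),np.round(r[1],1),round(r[2],1))
    # bed
    k=m&(P[...,2]>7)&(P[...,2]<17)&(P[...,0]>480)
    if n=="top":
        k=cv2.morphologyEx(k.astype(np.uint8),cv2.MORPH_OPEN,np.ones((3,3)));nn,l,st,ce=cv2.connectedComponentsWithStats(k)
        sub=P[(l>0)&(np.indices(l.shape)[1]>225)&(np.indices(l.shape)[1]<370)&(np.indices(l.shape)[0]>145)&(np.indices(l.shape)[0]<200)]
        print("bed",cv2.minAreaRect(sub[:,:2].astype(np.float32)),np.median(sub[:,2]))
a=cv2.resize(cv2.imread("pics/scene0.png")[190:320,160:360],None,fx=4,fy=4,interpolation=cv2.INTER_CUBIC)[:, :]
b=cv2.resize(cv2.imread("pics/top0.png")[145:255,225:375],None,fx=4,fy=4,interpolation=cv2.INTER_CUBIC)
cv2.imwrite("pics/cA.png",a);cv2.imwrite("pics/cB.png",b)
E
```

```text
top box top z 49.23055991738306 ((475.58441162109375, 73.67276763916016), (59.53006362915039, 44.64569854736328), 66.92839050292969) 264 bench z -0.09749884807513354
top orange 146 [236. 167.] ztop 81.4 rect [665.5 134. ] [17.1 60.1] 85.0
top orange 404 [322. 172.] ztop 74.7 rect [ 651.2 -109.1] [67.7 57.5] 85.7
top red 164 [163. 178.] ztop 50.2 rect [643.7 352.2] [40.1 44. ] 76.0
top blue 85 [313. 204.] ztop 62.6 rect [560.  -83.5] [ 7.2 87.3] 86.7
bed ((655.197021484375, -42.972991943359375), (365.7446594238281, 90.069580078125), 86.9095458984375) 11.787496204018225
scene box top z 51.13398468007688 ((478.4767150878906, 74.9333724975586), (63.974613189697266, 47.19942092895508), 66.25106811523438) 351 bench z 1.447558399089985
scene red 136 [275. 268.] ztop 61.4 rect [662.3  37.7] [ 7.9 38.3] 87.5
scene red 360 [420. 315.] ztop 49.1 rect [646.2 353.3] [45.4 45.9] 14.7
scene blue 64 [178. 185.] ztop 41.3 rect [ 502.3 -334.4] [12.6 20.2] 59.0
scene blue 278 [249. 223.] ztop 60.5 rect [562.2 -82.5] [12.2 93.8] 86.0
```

View pics/cA.png

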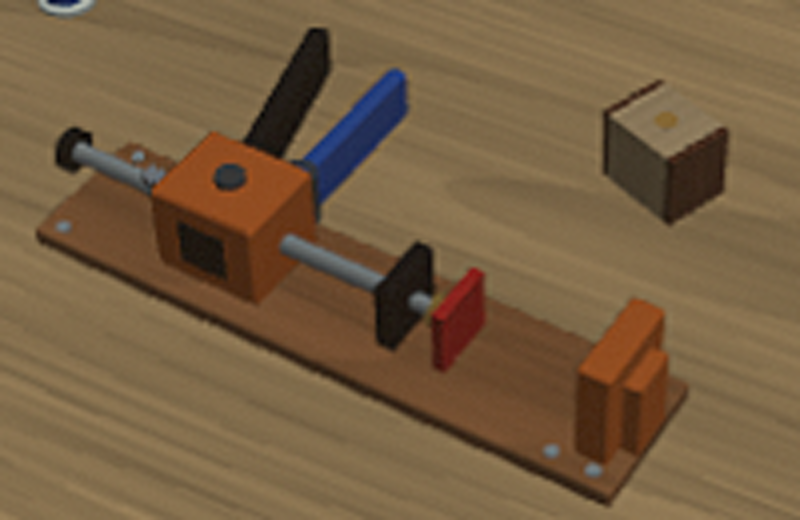

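View pics/cB.png

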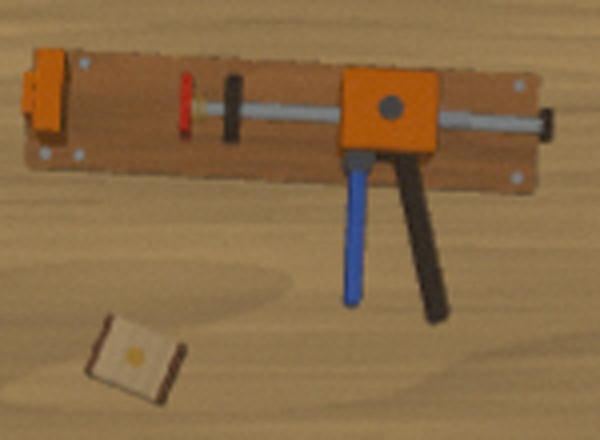

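Both end panels are dark, on the ends of the box's long axis, which lies at 66.6° in the world. The clamp origin is about (655.5,-35) with a yaw of -3.2°, so bed_spot is about (663,95). The box top at z≈50 and the bed at z≈12 agree with the text. I'll move over the box now.

>>> servo_tool:
  plan:
    - [0.047,0.15,-0.022,0,0,0.025,1]
    - [0.047,0.15,-0.022,0,0,0.025,1]
    - [0.047,0.15,-0.022,0,0,0.025,1]
    - [0.047,0.15,-0.022,0,0,0.025,1]
    - [0.047,0.15,-0.022,0,0,0.025,1]
    - [0.047,0.15,-0.022,0,0,0.025,1]
    - [0.047,0.15,-0.022,0,0,0.025,1]
    - [0.047,0.15,-0.022,0,0,0.025,1]
    - [0.047,0.15,-0.022,0,0,0.025,1]
    - [0.047,0.15,-0.022,0,0,0.025,1]
    - [0.047,0.15,-0.022,0,0,0.025,1]
    - [0.047,0.15,-0.022,0,0,0.025,1]
    - [0.047,0.15,-0.022,0,0,0.025,1]
    - [0.047,0.15,-0.022,0,0,0.025,1]
    - [0,0,0,0,0,0,1]
    - [0,0,0,0,0,0,1]

```text
clock: 2.1
position: [475.3, 70.4, 138.5]
ee_rot: [-0.549, 0.836, 0.0, -0.001]
contact_force: [0.1, -0.4, -0.1]
gripper_width: 85.1
grasp_force: 0.0
```

>>> servo_tool:
  plan:
    - [0.006,0.013,-0.1,0,0,0,1]
    - [0,0,-0.1,0,0,0,1]
    - [0,0,-0.1,0,0,0,1]
    - [0,0,-0.07,0,0,0,1]
    - [0,0,-0.05,0,0,0,1]
    - [0,0,0,0,0,0,1]
    - [0,0,0,0,0,0,0]
    - [0,0,0,0,0,0,0]
    - [0,0,0,0,0,0,0]
    - [0,0,0,0,0,0,0]
    - [0,0,0,0,0,0,0]
    - [0,0,0,0,0,0,0]

```text
clock: 3.6
position: [478.3, 74.6, 13.9]
ee_rot: [-0.549, 0.836, -0.0, 0.001]
contact_force: [0.0, -0.2, 6.0]
gripper_width: 44.4
grasp_force: 62.1
```

>>> servo_tool:
  plan:
    - [0,0,0.1,0,0,0,0]
    - [0,0,0.1,0,0,0,0]
    - [0,0,0.1,0,0,0.022,0]
    - [0.0765,0.0031,0.1,0,0,0.022,0]
    - [0.0765,0.0031,0,0,0,0.022,0]
    - [0.0765,0.0031,0,0,0,0.022,0]
    - [0.0765,0.0031,0,0,0,0.022,0]
    - [0.0765,0.0031,0,0,0,0.022,0]
    - [0.0765,0.0031,0,0,0,0.022,0]
    - [0.0765,0.0031,0,0,0,0.022,0]
    - [0.0765,0.0031,0,0,0,0,0]
    - [0,0,0,0,0,0,0]
    - [0,0,0,0,0,0,0]

```text
clock: 5.22
position: [660.1, 81.7, 132.1]
ee_rot: [-0.687, 0.727, 0.001, -0.001]
contact_force: [-1.0, 0.2, -1.4]
gripper_width: 44.2
grasp_force: 61.8
```

```bash
python3 - <<'E'
from h import *
s=arm.read_state(); print(s["position"],s["ee_rot"],s["contact_force"],s["gripper_width"])
save("scene","pics/s1.png"); save("top","pics/t1.png")
a=cv2.resize(cv2.imread("pics/s1.png")[150:320,160:400],None,fx=3.3,fy=3.3,interpolation=cv2.INTER_CUBIC)
cv2.imwrite("pics/s1c.png",a)
E
```

```text
[660.14286544  81.69937142 132.08895838] [-6.86549276e-01  7.27082433e-01  6.92536124e-04 -8.64633621e-04] [-0.98954586  0.21034976 -1.36847795] 44.20699933421853
```

View pics/s1c.png

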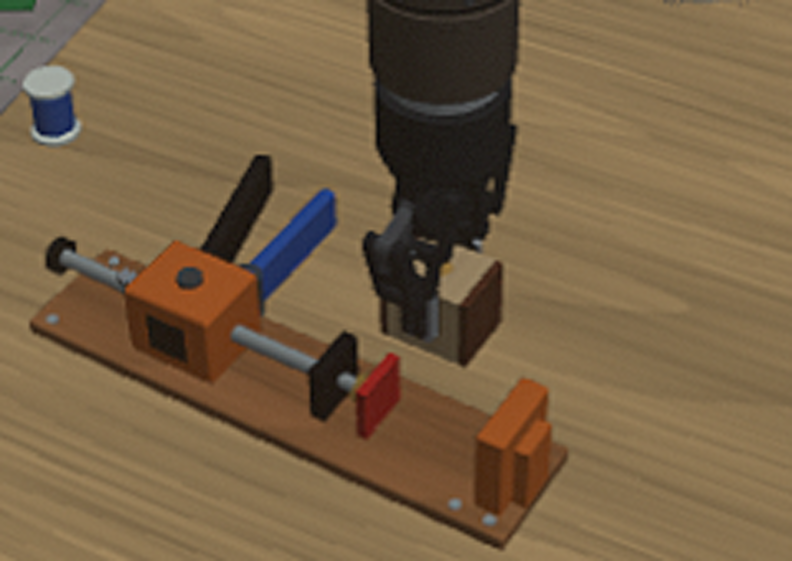

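The box is held straight, aligned with the clamp. The pad is at crop pixel (378,395) and the jaw at (512,445), with the box between them. Lowering now.

>>> servo_tool:
  plan:
    - [0.008,0.001,-0.08,0,0,0,0]
    - [0,0,-0.08,0,0,0,0]
    - [0,0,-0.08,0,0,0,0]
    - [0,0,-0.06,0,0,0,0]
    - [0,0,-0.03,0,0,0,0]
    - [0,0,-0.01,0,0,0,0]
    - [0,0,0,0,0,0,0]
    - [0,0,0,0,0,0,0]

```text
clock: 6.32
position: [664.3, 82.3, 31.8]
ee_rot: [-0.687, 0.727, -0.0, 0.001]
contact_force: [0.7, -0.2, -1.9]
gripper_width: 44.2
grasp_force: 61.8
```

>>> servo_tool:
  plan:
    - [0,0,-0.005,0,0,0,0]
    - [0,0,-0.005,0,0,0,0]
    - [0,0,-0.005,0,0,0,0]
    - [0,0,0,0,0,0,0]

```text
clock: 6.82
position: [663.6, 82.1, 26.2]
ee_rot: [-0.687, 0.727, 0.0, -0.0]
contact_force: [0.1, 0.8, -1.6]
gripper_width: 44.1
grasp_force: 61.9
```

>>> servo_tool:
  plan:
    - [0.0005,0.01,0,0,0,0,0]
    - [0.0005,0.01,0,0,0,0,0]
    - [0.0005,0.01,-0.001,0,0,0,0]
    - [0,0,0,0,0,0,0]

```text
clock: 7.32
position: [664.1, 91.5, 26.1]
ee_rot: [-0.687, 0.727, -0.0, -0.0]
contact_force: [-0.1, 0.3, -2.0]
gripper_width: 44.1
grasp_force: 61.9
```

>>> servo_tool:
  plan:
    - [0,0.004,-0.001,0,0,0,0]
    - [0,0.004,0,0,0,0,0]
    - [0,0,0,0,0,0,0]

```text
clock: 7.7
position: [664.3, 93.6, 26.0]
ee_rot: [-0.687, 0.727, -0.0, 0.0]
contact_force: [0.6, -0.9, -0.3]
gripper_width: 44.2
grasp_force: 61.9
```

>>> servo_tool:
  plan:
    - [0,0.004,-0.001,0,0,0,0]
    - [0,0.003,0,0,0,0,0]
    - [0,0,0,0,0,0,0]

```text
clock: 8.07
position: [664.4, 95.2, 26.0]
ee_rot: [-0.687, 0.727, -0.0, 0.0]
contact_force: [0.6, -4.5, 1.8]
gripper_width: 44.3
grasp_force: 62.2
```

The box touches both jaw and bed. Release it and retreat upward.

>>> servo_tool:
  plan:
    - [0,0.002,-0.001,0,0,0,0]
    - [0,0,0,0,0,0,0]
    - [0,0,0,0,0,0,1]
    - [0,0,0,0,0,0,1]
    - [0,0,0,0,0,0,1]
    - [0,0,0,0,0,0,1]
    - [0,0,0,0,0,0,1]
    - [0,0,0.03,0,0,0,1]
    - [0,0,0.08,0,0,0,1]
    - [0,0,0.1,0,0,0,1]
    - [0,0,0.1,0,0,0,1]
    - [0,0,0.05,0,0,0,1]
    - [0,0,0,0,0,0,1]

```text
clock: 9.7
position: [664.6, 96.4, 134.6]
ee_rot: [-0.687, 0.727, -0.0, 0.001]
contact_force: [0.1, -0.3, -0.8]
gripper_width: 85.3
grasp_force: 0.0
```

>>> servo_tool:
  plan:
    - [-0.096,-0.122,0,0,0,0,0]
    - [-0.096,-0.122,0,0,0,0,0]
    - [-0.096,-0.122,0,0,0,0,0]
    - [-0.096,-0.122,0,0,0,0,0]
    - [0,0,-0.08,0,0,0,0]
    - [0,0,-0.08,0,0,0,0]
    - [0,0,-0.08,0,0,0,0]
    - [0,0,-0.07,0,0,0,0]
    - [0,0,-0.04,0,0,0,0]
    - [0,0,0,0,0,0,0]
    - [0,0,0,0,0,0,0]

```text
clock: 11.08
position: [549.4, -50.1, 28.7]
ee_rot: [-0.687, 0.727, -0.0, 0.0]
contact_force: [0.4, 0.1, 0.8]
gripper_width: -0.1
grasp_force: 0.0
```

```bash
cat >> h.py <<'E'
O=np.array([656.0,-34.8]); F=-0.0567
ux=np.array([np.cos(F),np.sin(F)]); uy=np.array([-np.sin(F),np.cos(F)])
def prof(d,x,z,y0,y1,step=0.25):
    "colour along a clamp-y line at local x,z"
    ys=np.arange(y0,y1,step); W=np.array([np.r_[O+x*ux+y*uy,z] for y in ys])
    T=np.array(d["world_to_cam"],float); uv,_=cv2.projectPoints(W,cv2.Rodrigues(T[:3,:3])[0],T[:3,3],np.array(d["K"],float),np.array(d["D"],float))
    uv=uv.reshape(-1,2).astype(np.float32)
    return ys,uv,cv2.remap(d["image"],uv[:,0],uv[:,1],cv2.INTER_LINEAR).reshape(-1,3)
E
python3 - <<'E'
from h import *
s=arm.read_state(); print(s["position"],s["contact_force"],s["gripper_width"])
d=save("scene","pics/s2.png"); t=save("top","pics/t2.png")
a=cv2.resize(d["image"][180:320,160:360],None,fx=4,fy=4,interpolation=cv2.INTER_CUBIC)
cv2.imwrite("pics/s2c.png",a[:,:,::-1])
for y in (-200,40,60,75,100,160):
  for n,D in(("s",d),("t",t)): print(n,y,prof(D,0,59,y,y+.1)[1][0].round(1),end=' ')
E
```

```text
[549.4377672  -50.07949381  28.6952545 ] [0.44573413 0.10456772 0.79519786] -0.08817543782628773
s -200 [174.6 219.4] t -200 [364.9 174.8] s 40 [261.7 257.3] t 40 [282.  170.6] s 60 [269.7 260.7] t 60 [275.1 170.2] s 75 [275.7 263.3] t 75 [269.9 170. ] s 100 [285.9 267.7] t 100 [261.2 169.6] s 160 [311.1 278.5] t 160 [240.4 168.6]
```

View pics/s2c.png

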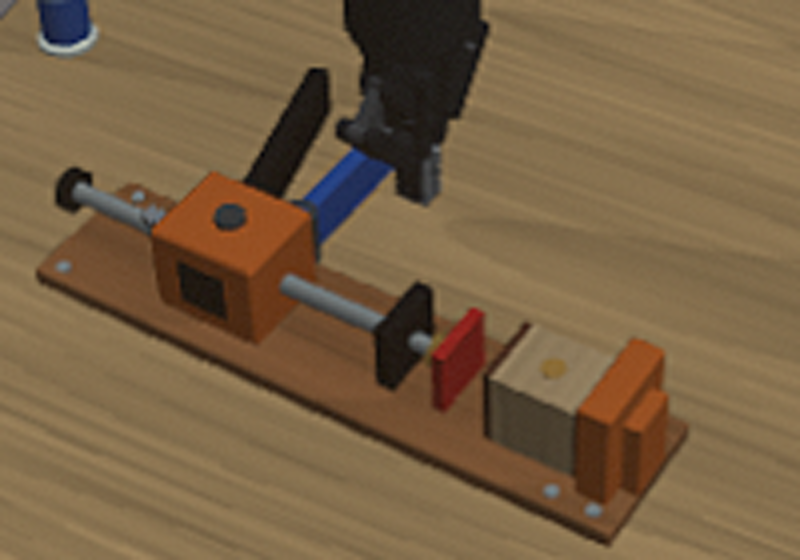

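The box stands flush against the jaw, with the jaw-box boundary at crop (590,420), and is released. The pad at (458,360) is free. Now I'll push the trigger until it makes contact.

>>> servo_tool:
  plan:
    - [-0.0007,-0.0133,0,0,0,0,0]
    - [-0.0007,-0.0133,0,0,0,0,0]
    - [-0.0007,-0.0133,0,0,0,0,0]
    - [0,0,0,0,0,0,0]

```text
clock: 11.68
position: [548.2, -62.5, 28.2]
ee_rot: [-0.686, 0.727, 0.0, -0.0]
contact_force: [0.0, -0.3, 0.3]
gripper_width: -0.1
grasp_force: 0.0
```

```bash
cat >> h.py <<'E'
def meas(d,which):
    z=59 if which=="top" else 55
    acc=np.mean([prof(d,x,z,-5,125)[2].astype(float) for x in np.arange(-14,15,2)],0)
    ys=np.arange(-5,125,.25)
    red=acc[:,0]-(acc[:,1]+acc[:,2])/2
    return ys,acc,red
E
python3 - <<'E'
from h import *
for n in("top","scene"):
    d=dict(np.load(f"pics/{n[0]}2.npz")); ys,a,r=meas(d,n)
    print(n); 
    for y,c in zip(ys[::8],a[::8]): print(int(y),c.round().astype(int).tolist(),end=' ')
E
```

```text
top
-5 [113, 93, 75] -3 [114, 95, 77] -1 [115, 95, 76] 1 [117, 96, 76] 3 [120, 97, 77] 5 [122, 99, 79] 7 [121, 98, 79] 9 [121, 98, 79] 11 [122, 98, 78] 13 [122, 99, 78] 15 [122, 98, 78] 17 [122, 99, 78] 19 [122, 98, 78] 21 [121, 98, 77] 23 [121, 98, 77] 25 [121, 98, 77] 27 [122, 98, 76] 29 [116, 92, 71] 31 [94, 76, 59] 33 [70, 57, 47] 35 [55, 46, 39] 37 [51, 44, 36] 39 [50, 43, 35] 41 [53, 45, 38] 43 [66, 54, 45] 45 [101, 81, 64] 47 [115, 91, 69] 49 [118, 94, 71] 51 [119, 94, 71] 53 [119, 94, 72] 55 [120, 94, 69] 57 [121, 93, 60] 59 [123, 94, 59] 61 [124, 94, 57] 63 [124, 93, 56] 65 [122, 92, 58] 67 [128, 74, 49] 69 [149, 50, 35] 71 [158, 44, 31] 73 [159, 45, 32] 75 [150, 55, 35] 77 [131, 76, 47] 79 [125, 83, 50] 81 [124, 84, 50] 83 [124, 85, 52] 85 [124, 84, 51] 87 [123, 84, 50] 89 [124, 85, 50] 91 [124, 85, 50] 93 [124, 84, 50] 95 [121, 82, 48] 97 [97, 68, 42] 99 [85, 59, 39] 101 [86, 58, 41] 103 [91, 62, 44] 105 [124, 98, 70] 107 [153, 129, 94] 109 [152, 128, 94] 111 [149, 126, 92] 113 [147, 125, 91] 115 [149, 126, 93] 117 [152, 128, 94] 119 [153, 129, 95] 121 [152, 129, 94] 123 [
[... 423 characters left out ...]
 24, 18] 45 [31, 23, 17] 47 [38, 30, 22] 49 [54, 47, 38] 51 [73, 65, 54] 53 [85, 74, 61] 55 [90, 77, 62] 57 [96, 82, 65] 59 [107, 87, 64] 61 [113, 90, 58] 63 [112, 85, 51] 65 [122, 64, 41] 67 [138, 39, 31] 69 [143, 37, 31] 71 [139, 37, 30] 73 [118, 32, 26] 75 [96, 29, 22] 77 [97, 31, 24] 79 [100, 35, 27] 81 [103, 43, 31] 83 [104, 49, 35] 85 [105, 54, 38] 87 [106, 58, 40] 89 [109, 63, 43] 91 [111, 69, 46] 93 [109, 75, 49] 95 [92, 64, 41] 97 [70, 44, 30] 99 [82, 58, 42] 101 [126, 104, 78] 103 [149, 129, 97] 105 [141, 122, 92] 107 [135, 116, 87] 109 [134, 116, 86] 111 [137, 119, 89] 113 [141, 122, 92] 115 [142, 123, 93] 117 [141, 122, 91] 119 [138, 117, 84] 121 [137, 114, 77] 123 [136, 113, 74]
```

>>> servo_tool:
  plan:
    - [-0.0004,-0.0067,0,0,0,0,0]
    - [-0.0004,-0.0067,0,0,0,0,0]
    - [0,0,0,0,0,0,0]

```text
clock: 12.05
position: [548.0, -66.3, 28.2]
ee_rot: [-0.687, 0.727, 0.0, -0.0]
contact_force: [0.1, 0.4, 0.1]
gripper_width: 0.3
grasp_force: 0.0
```

>>> servo_tool:
  plan:
    - [-0.0004,-0.0067,0,0,0,0,0]
    - [-0.0004,-0.0067,0,0,0,0,0]
    - [0,0,0,0,0,0,0]

```text
clock: 12.42
position: [547.7, -69.8, 28.2]
ee_rot: [-0.687, 0.727, 0.0, 0.0]
contact_force: [-1.7, 4.2, 0.0]
gripper_width: -0.1
grasp_force: 2.0
```

>>> servo_tool:
  plan:
    - [-0.0006,-0.01,0,0,0,0,0]
    - [-0.0006,-0.01,0,0,0,0,0]
    - [-0.0006,-0.01,0,0,0,0,0]
    - [-0.0006,-0.01,0,0,0,0,0]
    - [-0.0006,-0.01,0,0,0,0,0]
    - [0,0,0,0,0,0,0]

```text
clock: 13.18
position: [547.7, -83.8, 28.2]
ee_rot: [-0.687, 0.727, -0.0, 0.001]
contact_force: [-0.5, 9.7, -0.8]
gripper_width: -0.2
grasp_force: 4.6
```

```bash
cat >> h.py <<'E'
def edge(ys,f,lo,hi,rising):
    m=(ys>=lo)&(ys<=hi); y=ys[m]; g=np.gradient(cv2.GaussianBlur(f[m].reshape(-1,1).astype(np.float32),(1,9),2).ravel())*(1 if rising else -1)
    g=np.clip(g,0,None); k=g.argmax(); w=slice(max(0,k-10),k+11); return (y[w]*g[w]).sum()/g[w].sum()
def report(tag):
    out=[]
    for n in("top","scene"):
        d=save(n,f"pics/{n[0]}{tag}.png"); ys,a,r=meas(d,n); b=a.sum(1)
        # red pad back edge, plate edges
        pb=edge(ys,r,50,118,True); 
        p1=edge(ys,b,15,pb-14,False); p2=edge(ys,b,p1+5,pb-2,True)
        out.append((n,"plate",round(p1,2),round(p2,2),"padback",round(pb,2)))
    return out
E
python3 - <<'E'
from h import *
print(report("3")); s=arm.read_state(); print(s["position"],s["contact_force"])
for n in("top","scene"):
    d=dict(np.load(f"pics/{n[0]}2.npz")); ys,a,r=meas(d,n); b=a.sum(1); pb=edge(ys,r,50,118,True);p1=edge(ys,b,15,pb-14,False); print("base",n,p1,edge(ys,b,p1+5,pb-2,True),pb)
E
```

```text
[('top', 'plate', np.float64(37.51), np.float64(49.82), 'padback', np.float64(73.65)), ('scene', 'plate', np.float64(34.68), np.float64(55.17), 'padback', np.float64(71.17))]
[547.66771624 -83.71528814  28.22647305] [ 0.34763697  9.58839594 -0.80692525]
base top 31.48289769754452 44.07082529447372 67.81674066185005
base scene 28.881297582571147 49.419945886478544 65.25976586975251
```

Image tracking shows the rod advanced 5.9 mm, and both views agree. Continuing the pull.

>>> servo_tool:
  plan:
    - [-0.0006,-0.01,0,0,0,0,0]
    - [-0.0006,-0.01,0,0,0,0,0]
    - [0,0,0,0,0,0,0]

```text
clock: 13.65
position: [548.4, -89.4, 28.3]
ee_rot: [-0.687, 0.727, -0.001, 0.002]
contact_force: [1.6, 10.8, -0.9]
gripper_width: 0.0
grasp_force: 4.6
```

>>> servo_tool:
  plan:
    - [-0.0004,-0.0067,0,0,0,0,0]
    - [0,0,0,0,0,0,0]

```text
clock: 13.9
position: [548.7, -91.2, 28.3]
ee_rot: [-0.687, 0.727, -0.001, 0.003]
contact_force: [2.8, 10.0, -3.1]
gripper_width: -0.4
grasp_force: 4.7
```

```bash
python3 - <<'E'
from h import *
print(report("4"))
E
```

```text
[('top', 'plate', np.float64(41.43), np.float64(53.24), 'padback', np.float64(78.54)), ('scene', 'plate', np.float64(38.66), np.float64(58.73), 'padback', np.float64(75.09))]
```

Rod +9.8 mm. Let the trigger out, then pull again.

>>> servo_tool:
  plan:
    - [0.0015,0.0267,0,0,0,0,0]
    - [0.0015,0.0267,0,0,0,0,0]
    - [0.0015,0.0267,0,0,0,0,0]
    - [0,0.01,0,0,0,0,0]
    - [0,0,0,0,0,0,0]

```text
clock: 14.62
position: [547.7, -66.1, 28.3]
ee_rot: [-0.687, 0.727, -0.0, -0.0]
contact_force: [0.0, 0.7, 0.1]
gripper_width: -0.0
grasp_force: 0.0
```

>>> servo_tool:
  plan:
    - [-0.0008,-0.014,0,0,0,0,0]
    - [-0.0008,-0.014,0,0,0,0,0]
    - [-0.0008,-0.014,0,0,0,0,0]
    - [-0.0008,-0.014,0,0,0,0,0]
    - [-0.0008,-0.014,0,0,0,0,0]
    - [-0.0008,-0.014,0,0,0,0,0]
    - [-0.0006,-0.01,0,0,0,0,0]
    - [0,0,0,0,0,0,0]

```text
clock: 15.62
position: [548.6, -92.5, 28.4]
ee_rot: [-0.687, 0.727, -0.001, 0.003]
contact_force: [2.9, 10.7, -2.5]
gripper_width: -0.1
grasp_force: 4.5
```

```bash
python3 - <<'E'
from h import *
print(report("5"))
E
```

```text
[('top', 'plate', np.float64(48.74), np.float64(61.42), 'padback', np.float64(85.16)), ('scene', 'plate', np.float64(46.37), np.float64(66.12), 'padback', np.float64(82.74))]
```

>>> servo_tool:
  plan:
    - [-0.0004,-0.0067,0,0,0,0,0]
    - [0,0,0,0,0,0,0]

```text
clock: 15.98
position: [548.9, -93.9, 28.4]
ee_rot: [-0.687, 0.727, -0.001, 0.003]
contact_force: [3.1, 11.9, -2.9]
gripper_width: -0.2
grasp_force: 5.5
```

>>> servo_tool:
  plan:
    - [-0.0002,-0.0035,0,0,0,0,0]
    - [0,0,0,0,0,0,0]

```text
clock: 16.23
position: [548.9, -94.1, 28.4]
ee_rot: [-0.687, 0.727, -0.001, 0.004]
contact_force: [3.6, 16.9, -2.2]
gripper_width: -0.0
grasp_force: 7.4
```

```bash
python3 - <<'E'
from h import *
print(report("6"))
E
```

```text
[('top', 'plate', np.float64(49.64), np.float64(61.76), 'padback', np.float64(86.5)), ('scene', 'plate', np.float64(47.05), np.float64(66.98), 'padback', np.float64(83.49))]
```

At the stop, with the rod at +18.2 mm. The third pull goes part-way, then I'll measure.

>>> servo_tool:
  plan:
    - [0.0015,0.0267,0,0,0,0,0]
    - [0.0015,0.0267,0,0,0,0,0]
    - [0.0015,0.0267,0,0,0,0,0]
    - [0,0.02,0,0,0,0,0]
    - [0,0,0,0,0,0,0]

```text
clock: 16.95
position: [547.3, -66.7, 28.2]
ee_rot: [-0.687, 0.727, 0.0, 0.0]
contact_force: [-0.3, 4.5, 0.7]
gripper_width: -0.1
grasp_force: 2.0
```

>>> servo_tool:
  plan:
    - [-0.0008,-0.014,0,0,0,0,0]
    - [-0.0008,-0.014,0,0,0,0,0]
    - [-0.0008,-0.014,0,0,0,0,0]
    - [-0.0008,-0.014,0,0,0,0,0]
    - [0,0,0,0,0,0,0]

```text
clock: 17.58
position: [546.9, -82.9, 28.2]
ee_rot: [-0.687, 0.727, 0.0, 0.001]
contact_force: [-0.0, 8.7, 0.2]
gripper_width: -0.1
grasp_force: 4.4
```

```bash
python3 - <<'E'
from h import *
print(report("7"))
E
```

```text
[('top', 'plate', np.float64(50.43), np.float64(63.5), 'padback', np.float64(87.69)), ('scene', 'plate', np.float64(48.37), np.float64(68.42), 'padback', np.float64(84.74))]
```

>>> servo_tool:
  plan:
    - [-0.0006,-0.01,0,0,0,0,0]
    - [-0.0006,-0.01,0,0,0,0,0]
    - [-0.0004,-0.008,0,0,0,0,0]
    - [0,0,0,0,0,0,0]

```text
clock: 18.18
position: [547.9, -90.7, 28.3]
ee_rot: [-0.687, 0.727, -0.001, 0.002]
contact_force: [3.2, 9.9, -3.0]
gripper_width: -0.2
grasp_force: 4.6
```

```bash
python3 - <<'E'
from h import *
print(report("8"))
E
```

```text
[('top', 'plate', np.float64(54.76), np.float64(67.29), 'padback', np.float64(91.22)), ('scene', 'plate', np.float64(52.57), np.float64(72.49), 'padback', np.float64(88.82))]
```

The pad is now about to touch. Rod +23.4 mm, no compression yet. One more full release and a final pull.

>>> servo_tool:
  plan:
    - [0.0015,0.0267,0,0,0,0,0]
    - [0.0015,0.0267,0,0,0,0,0]
    - [0.0015,0.0267,0,0,0,0,0]
    - [0.001,0.015,0,0,0,0,0]
    - [0,0,0,0,0,0,0]

```text
clock: 18.9
position: [547.5, -63.9, 28.2]
ee_rot: [-0.687, 0.727, -0.0, -0.0]
contact_force: [-0.1, 0.3, 0.1]
gripper_width: -0.1
grasp_force: 0.0
```

>>> servo_tool:
  plan:
    - [-0.0008,-0.014,0,0,0,0,0]
    - [-0.0008,-0.014,0,0,0,0,0]
    - [-0.0008,-0.014,0,0,0,0,0]
    - [-0.0008,-0.014,0,0,0,0,0]
    - [-0.0006,-0.01,0,0,0,0,0]
    - [0,0,0,0,0,0,0]

```text
clock: 19.65
position: [546.9, -82.4, 28.3]
ee_rot: [-0.687, 0.727, 0.0, 0.001]
contact_force: [-1.3, 10.7, 0.5]
gripper_width: 0.1
grasp_force: 5.0
```

```bash
python3 - <<'E'
from h import *
print(report("9"))
E
```

```text
[('top', 'plate', np.float64(56.45), np.float64(70.06), 'padback', np.float64(91.8)), ('scene', 'plate', np.float64(54.9), np.float64(74.57), 'padback', np.float64(89.19))]
```

>>> servo_tool:
  plan:
    - [-0.0005,-0.0085,0,0,0,0,0]
    - [-0.0005,-0.0085,0,0,0,0,0]
    - [0,0,0,0,0,0,0]
    - [0,0,0,0,0,0,0]

```text
clock: 20.25
position: [547.4, -86.8, 28.3]
ee_rot: [-0.687, 0.727, -0.0, 0.002]
contact_force: [0.4, 12.5, -0.7]
gripper_width: 0.1
grasp_force: 5.9
```

```bash
python3 - <<'E'
from h import *
print(report("10"));print(report("10b"))
E
```

```text
[('top', 'plate', np.float64(58.9), np.float64(71.97), 'padback', np.float64(91.81)), ('scene', 'plate', np.float64(56.79), np.float64(76.28), 'padback', np.float64(89.23))]
[('top', 'plate', np.float64(58.88), np.float64(71.78), 'padback', np.float64(91.78)), ('scene', 'plate', np.float64(56.77), np.float64(76.27), 'padback', np.float64(89.26))]
```

>>> servo_tool:
  plan:
    - [-0.0003,-0.005,0,0,0,0,0]
    - [-0.0002,-0.004,0,0,0,0,0]
    - [0,0,0,0,0,0,0]
    - [0,0,0,0,0,0,0]

```text
clock: 20.95
position: [547.7, -89.1, 28.3]
ee_rot: [-0.687, 0.727, -0.0, 0.003]
contact_force: [1.2, 14.1, -0.6]
gripper_width: -0.2
grasp_force: 6.5
```

```bash
python3 - <<'E'
from h import *
print(report("11"))
d=cv2.imread("pics/s11.png"); t=cv2.imread("pics/t11.png")
r=lambda a:cv2.resize(a,(720,290),interpolation=cv2.INTER_CUBIC)
cv2.imwrite("pics/f.png",np.vstack([r(d[210:310,160:408]),r(t[140:240,220:468])]))
E
```

```text
[('top', 'plate', np.float64(59.55), np.float64(72.92), 'padback', np.float64(91.95)), ('scene', 'plate', np.float64(58.06), np.float64(77.03), 'padback', np.float64(89.23))]
```

View pics/f.png

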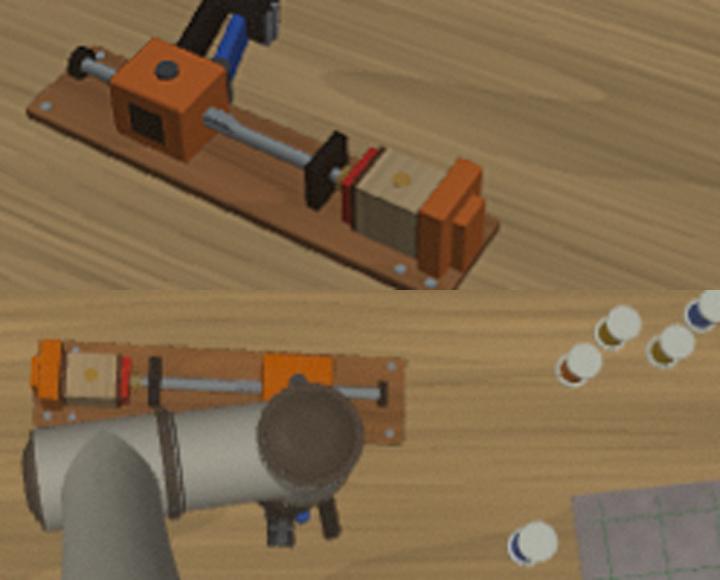

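The box is clamped between the red pad (crop (362,185)) and the jaw (455,220). It stands flush, with the trigger held in. Compression is about 4.6 mm. One small nudge, then I hand in.

>>> servo_tool:
  plan:
    - [-0.0001,-0.0023,0,0,0,0,0]
    - [0,0,0,0,0,0,0]
    - [0,0,0,0,0,0,0]

```text
clock: 21.42
position: [547.8, -89.6, 28.3]
ee_rot: [-0.687, 0.727, -0.0, 0.003]
contact_force: [1.2, 14.6, -0.7]
gripper_width: -0.3
grasp_force: 6.7
```

```bash
python3 - <<'E'
from h import *
print(report("12"),arm.read_state()["contact_force"])
print(arm.job_done())
E
```

```text
[('top', 'plate', np.float64(60.21), np.float64(73.01), 'padback', np.float64(92.01)), ('scene', 'plate', np.float64(58.3), np.float64(77.62), 'padback', np.float64(89.22))] [ 2.06200441 14.0798747  -0.72526672]
the job is handed in; nothing more can be done
None
```

The needle box stands flush against the fixed jaw, end panels facing the jaws, and the spring pad is pushed in about 5 mm (measured from the camera images) with the trigger still held in; the job is handed in at about 21.5 s.

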